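Turn the wheel on the stand until its valve is at twelve o'clock

ROBOT

A 6-joint arm with a two-finger parallel gripper is mounted at the origin on a cart in front of the work surface, level with it; the furniture and walls round the work are solid. World frame = base frame: x ahead of the robot, y to its left, z up, the work surface at z = 0. Lengths are in m, angles in degrees, forces in N, time in s.
With the tool pointing down it reaches from about 0.325 to 0.925 m from the base axis. Payload 3.1 kg.
Tool frame: the origin (TCP) lies on the centre line of the jaws, within the pads' length; the fingertips stand 8 mm ahead of it and the grasp point (between the pads) lies 11 mm behind it; z points along the fingers, y is the line along which they close (so a half turn about z gives the same grasp; the last joint's range is limited). The gripper opens to 85 mm and grips with 20 to 120 N. Pads are 22 mm wide; open, the fingers measure 114 mm over their backs; the gripper's body (76 mm by 85 mm) begins 54 mm behind the grasp point. The pads swing forward as they close: fully open they stand 13 mm farther back than shut.
Start: joints at [58.43, 12.427, 92.441, -0, 75.132, -6.429], TCP at [0.266, 0.566, 0.202] pointing down, gripper open.
Joint ranges: [-157.48, 157.48], [-44.54, 120.13], [17.64, 146.25], [-64.5, 244.5], [7.68, 150.69], [-147.95, 147.95]. Speed limits (degrees/s): [159.86, 159.86, 180, 180, 180, 180].

INTERFACE

Orientations are given as [roll, pitch, yaw] about the fixed x, y, z axes, in that order (R = Rz(yaw) Ry(pitch) Rx(roll)).
In Python, from rig import robot gives the robot as it stands.
- The arm moves only by the tool servo_tool, never from a script. Its argument "series" is a list of rows, each a list of 3 entries, a list of its own where there are three numbers: the shift along the tool's x, y, z in cm, then the turn, a rotation vector about the tool's x, y, z in rad, then the opening, from 0 (shut) to 1 (fully open). In form: [[[x, y, z], [wx, wy, wz], claw], ...]. A call has 1 to 20 rows; each row is the pose to reach, as a shift and turn from the pose commanded when the call began, along the tool's axes at that moment; what a row does not reach only later rows make up. A row lasts 1/10 s, in which the tool goes at most 50 mm and 8.59 degrees, less where a joint would pass 70% of its speed; a pose out of reach is approached as far as the arm can. A call with a gripper value outside its range is refused whole. The fingers move at their own pace and stop on an object; "newtons" is the grip in N (left out, the last holds). Time passes only in rows, so rows that repeat a pose let the fingers close. It gives the time, the measured TCP pose, the force, the opening and the grip force at its end, in the units of the state.
- robot.observe(): the state, without advancing time (a new reading comes with each control period).
- robot.snapshot(name): name is "side" or "top" or "wrist"; returns the picture (480x640x3 uint8, blue, green, red); there is no depth.
- robot.calibration(name): a dict with "K" (3x3 intrinsics, pixels), "R" (3x3) and "t" (3): a world point X has camera coordinates R X + t. Camera axes: x right, y down, z forward; pixel columns grow to the right and rows downward; lengths in m; the calibration is good to about 2 mm. A picture is of the moment at which its call begins: read the wrist's pose just before it. calibration takes no time and is no camera call; for the wrist camera it gives the pose at the moment of the call.
- robot.hand_in(): hands the job in; it is judged then, once.
Trained networks look in the newest picture that a camera, given by its name, has taken for a name from the list of things; names that differ only in an ending like _2 or _b are one class to them, and where a whole thing is asked for, a point or a joint stands for the part that bears it (a point fixed in the world has none). Each returns a list of dicts, best first, with "confidence" (0 to 1); they miss things now and then, are a little off and sometimes report something else, mostly with a low value. They report only what shows in the picture. A call takes as long as a camera call.
- robot.search_frame(camera, target): "centre" ([x, y, z] in m, in world coordinates, good to about 4 mm: the middle of the surface that is visible of it).
The state is a dict: "clock": time; "q": joint angles; "qd": joint speeds; "joint_torque": joint torques, N m; "eef_pos": TCP position; "eef_rot": TCP orientation; "force": force on the tool from outside, world axes, zero at the start; "wrist_torque": the same for the moment, N m; "grip_width": finger opening in m; "finger_force": force on a finger pad.
Only numpy, scipy, OpenCV 4.12 (cv2) and the standard library are available. Lean on these libraries where they do the work, as an engineer would, in place of code of your own. Each camera call takes 0.05 s, during which the arm holds its last target. There are 200 camera calls.

TASK

Bring the valve of the wheel on the stand straight up, to twelve o'clock above the axle, by gently pushing one spoke after another with your fingertips, without flinging it round or squeezing it. The tyre is freshly glued, so do not touch the tyre or the valve; do not lift the wheel's axle out of its open slots, and leave the other things on the bench where they are. Leave the wheel standing still and take your hand away.

Things in the scene. Friction and masses are not known exactly. Their poses are not given: they have to be found in the camera images.
- stand: grey steel wheel stand bolted to the bench, immovable. Origin on the bench under the wheel's middle plane; z up; x along the axle: -x is the open front (towards the robot), +x behind the wheel, where two upright plates (x 41 to 92 mm, 160 mm high) carry the axle in open-topped slots; y in the wheel's plane, left seen from the front. Base plate x -30 to 140 mm, 150 mm wide, 12 mm thick.
- hub (a point): centre of the wheel on its axle, 135 mm above the bench; belongs to the stand, axes as the stand's. The wheel is upright in the y-z plane, 226 mm across outside. Its aluminium hub is 42 mm across and its nose reaches 56 mm to the front (-x).
- wheel (a joint): turn of the wheel, rad: clockwise angle of the valve from twelve o'clock seen from the front (robot's side); 0 and 2 pi = valve straight up. The valve is midway between two spokes: spokes stand at this angle plus 36, 108, 180, 252, 324 degrees, clockwise from the top. Turns both ways without end, friction about 0.08 N m (1 to 2 N at a spoke); stops when no longer pushed.
- valve_top (a point): point on the wheel at 112 mm radius, on the tyre's tread outside the valve; its z axis points from the axle through the valve outwards, its x axis along the axle to the rear. Straight up means that this z axis is vertical.
- valve: brass valve stem with a yellow cap 11 mm thick, inside the rim from 84 mm in to 55 mm radius, x = -6 to +6 mm, so behind the spokes. Origin at the wheel's centre, z axis towards the valve. Not to be touched.
- tyre: black tyre, x = -14 to +14 mm, from 84 to 113 mm radius. Origin at the wheel's centre. Freshly glued, not to be touched.
- axle (a joint): height of the axle above its seat in the open slots, m: 0 = seated. Axle and wheel weigh about 1 kg together and are held down by this weight alone.
- glue_bottle: white glue bottle with a red tip, standing beside the stand, 25 x 35 x 98 mm, origin under its middle; bystander
- bearing: small steel ball bearing lying flat, 26 x 26 x 8 mm, origin under its middle; bystander in front of the stand
- servo: black servo motor with a white arm, 20 x 61 x 43 mm, origin under its middle; bystander beside the stand
- marker_pen: white marker pen with a blue cap, 129 x 13 x 15 mm, lying, origin under its middle; bystander
- solder_reel: white reel of solder, standing, 57 x 59 x 69 mm, origin under its middle; bystander
- gear_white: white plastic gear lying flat, 37 x 37 x 13 mm, origin under its middle; bystander
- spokes: five blue round spokes, 12 mm thick, 72 degrees apart, turning with the wheel; origin at the wheel's centre. They stand out in front of the tyre: centre line at x = -43 mm from the hub out to 74 mm radius, there bent back to the rim (80 mm radius at x = -36, 83 mm at x = -6 mm). Free gap between spokes and the tyre's front face: 23 mm. Push here.

How it is judged:
By the outcome, as a careful person would: the job done as asked, in the order asked, and still so for the second after the job is handed in, with the robot touching nothing.
It also fails if it takes over 64 s, if anything falls off the work surface, if the arm or the gripper's body presses on something with over 40 N, if the wrist force passes 120 N, or if a joint passes its speed limit or range.

## Working session

There is one attempt and no reset: what is moved stays moved. The work goes in short steps, Python scripts to look and compute and a tool call to move; the robot and the scene stay as the last step left them, time stands still between calls to the robot, and variables do not carry over. Pictures are saved under pics/ and viewed, at most 13 in all, crops included, and the job is handed in when it is done.

Besides the shell and the picture viewer there is one more tool, called after "Emit:" as name(argument=value, ...) on one line, values as JSON. servo_tool: Moves the arm, as the interface text tells. Its arguments: {"type":"object","properties":{"series":{"type":"array","items":{"type":"array"}},"newtons":{"type":"number"}},"required":["series"]}

```bash
mkdir -p pics
python3 - <<'E'
from rig import robot
import cv2,numpy as np
s=robot.observe();print(s['clock'],s['eef_pos'],s['eef_rot'],s['grip_width'])
a=robot.snapshot('side')
for n in ['hub','stand','valve','valve_top','spokes','tyre','glue_bottle','servo','bearing']:
    print(n,[(np.round(d['centre'],3).tolist(),round(d['confidence'],2)) for d in robot.search_frame('side',n)[:2]])
b=robot.snapshot('top')
for n in ['stand','valve','spokes','tyre','glue_bottle','servo','bearing','marker_pen','solder_reel','gear_white']:
    print(n,[(np.round(d['centre'],3).tolist(),round(d['confidence'],2)) for d in robot.search_frame('top',n)[:2]])
cv2.imwrite('pics/s.png',a);cv2.imwrite('pics/t.png',b);cv2.imwrite('pics/w.png',robot.snapshot('wrist'))
for n in ['side','top']:
    c=robot.calibration(n);print(n,c['K'].tolist(),np.round(c['R'],3).tolist(),np.round(-np.array(c['R']).T@c['t'],3))
E
```

```text
0.0 [0.26501021 0.56502808 0.2004363 ] [-1.79860043e+02 -1.60781269e-02  1.54861575e+02] 0.08560588473264034
hub [([0.583, 0.145, 0.124], 0.96)]
stand [([0.577, 0.145, 0.12], 0.8), ([0.408, -0.335, 0.01], 0.41)]
valve []
valve_top [([0.563, 0.133, 0.154], 0.78), ([0.54, 0.134, 0.15], 0.39)]
spokes [([0.541, 0.134, 0.154], 0.96)]
tyre [([0.594, 0.115, 0.188], 0.72), ([0.668, 0.068, 0.03], 0.66)]
glue_bottle [([0.49, 0.271, 0.037], 0.68)]
servo [([0.486, 0.272, 0.037], 0.74), ([0.666, 0.068, 0.029], 0.65)]
bearing [([0.561, 0.023, 0.009], 0.54)]
stand [([0.6, 0.182, 0.121], 0.57)]
valve [([0.544, 0.144, 0.156], 0.6)]
spokes [([0.547, 0.142, 0.156], 0.75)]
tyre [([0.577, 0.157, 0.225], 0.79), ([0.686, 0.318, 0.062], 0.59)]
glue_bottle [([0.489, 0.282, 0.056], 0.46)]
servo [([0.675, 0.073, 0.031], 0.69)]
bearing []
marker_pen [([0.442, 0.327, 0.01], 0.61), ([0.559, 0.149, 0.175], 0.29)]
solder_reel [([0.687, 0.318, 0.063], 0.69), ([0.599, 0.182, 0.119], 0.2)]
gear_white [([0.407, -0.331, 0.012], 0.4)]
side [[449.06571830684703, 0.0, 313.93317981369177], [0.0, 449.06571830684703, 243.32928436868298], [0.0, 0.0, 1.0]] [[0.972, -0.233, -0.007], [-0.151, -0.609, -0.778], [0.178, 0.758, -0.628]] [ 0.338 -0.741  0.778]
top [[531.9063102393931, 0.0, 314.77233246305053], [0.0, 531.9063102393931, 235.55758919016296], [0.0, 0.0, 1.0]] [[0.004, -1.0, -0.016], [-0.998, -0.003, -0.07], [0.07, 0.016, -0.997]] [0.442 0.005 1.625]
```

View pics/s.png

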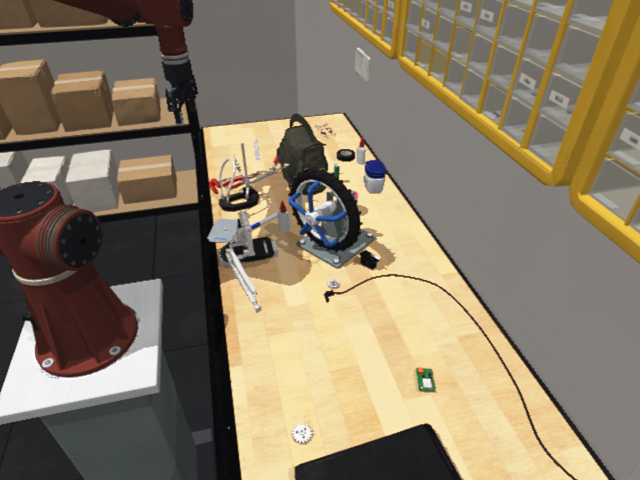

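View pics/t.png

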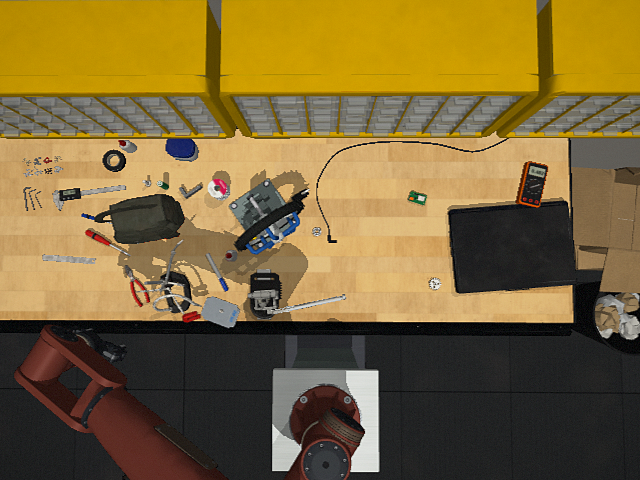

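Run:
```python
import cv2,numpy as np
a=cv2.imread('pics/s.png')[150:310,200:400];b=cv2.imread('pics/t.png')[165:325,180:350]
o=np.hstack([cv2.resize(i,(400,400*i.shape[0]//i.shape[1]),interpolation=2)[:320] for i in (a,b)])
cv2.imwrite('pics/c.png',cv2.resize(o,(800,640))[:600])
```

```text
(no output)
```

View pics/c.png

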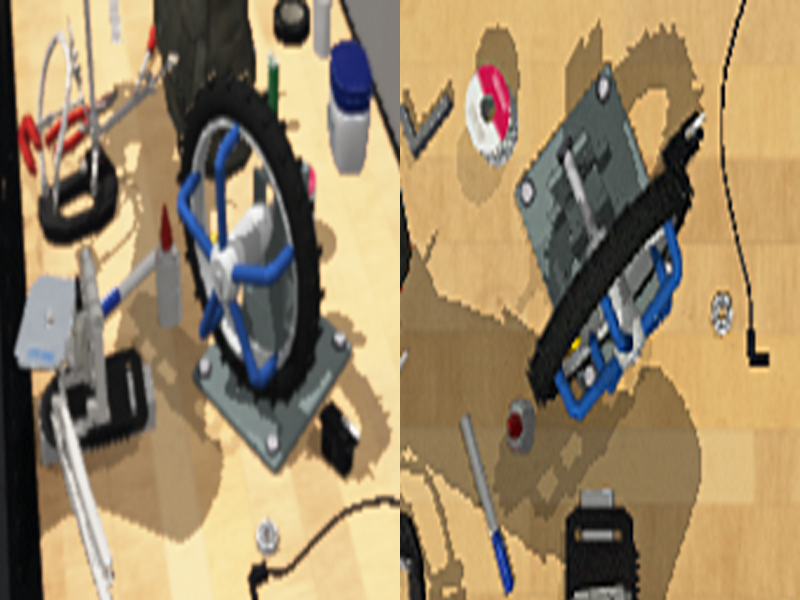

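```bash
cat > h.py <<'E'
import cv2,numpy as np
from scipy.optimize import least_squares
from scipy.spatial.transform import Rotation as Ro
def blue(im):
    h=cv2.cvtColor(im,cv2.COLOR_BGR2HSV);return cv2.inRange(h,(100,110,50),(125,255,255))
def pts(p):
    x,y,yaw,th=p; P=[]
    r=np.r_[np.linspace(24,74,12),80,82];xx=np.r_[np.full(12,-43.),-36,-20]
    for k in range(5):
        a=th+np.radians(36+72*k)
        P.append(np.c_[xx,-r*np.sin(a),r*np.cos(a)+135]/1000)
    P=np.vstack(P);c,s=np.cos(yaw),np.sin(yaw)
    return P@np.array([[c,s,0],[-s,c,0],[0,0,1]])+[x,y,0]
def proj(c,P):
    q=(P@np.array(c['R']).T+c['t'])@np.array(c['K']).T;return q[:,:2]/q[:,2:]
def fit(views,p0,fix=None):
    """views: (calib, mask). Blue pixels to the model, symmetric distance"""
    D=[];B=[]
    for c,m in views:
        D.append(cv2.distanceTransform(255-m,cv2.DIST_L2,5))
        b=np.argwhere(m>0)[:,::-1];B.append(b[::max(1,len(b)//400)])
    def res(v):
        p=np.r_[fix,v] if fix is not None else v; o=[]
        for (c,m),d,b in zip(views,D,B):
            q=proj(c,pts(p)).astype(np.float32)
            o.append(np.clip(cv2.remap(d,q[:,0].copy(),q[:,1].copy(),1,borderMode=cv2.BORDER_CONSTANT,borderValue=0).ravel(),0,25))
            o.append(np.clip(np.min(np.linalg.norm(b[:,None]-q[None],axis=2),axis=1),0,25))
        return np.concatenate(o)
    best=None
    for t in np.radians(np.arange(0,72,8)) if fix is None else p0:
        s=least_squares(res,np.r_[p0,t] if fix is None else [t],loss='soft_l1',diff_step=1e-4,x_scale=[.01,.01,.1,.1] if fix is None else 1.)
        if best is None or s.cost<best.cost: best=s
    return best
def roi(m,c,x,y,R=.15):
    q=proj(c,np.array([[x+a,y+b,z] for a in(-R,R) for b in(-R,R) for z in(0.02,.26)]))
    o=np.zeros_like(m);l,h=np.clip(q.min(0),0,None).astype(int),np.clip(q.max(0),0,None).astype(int)
    o[l[1]:h[1],l[0]:h[0]]=m[l[1]:h[1],l[0]:h[0]];return o
E
python3 - <<'E'
from h import *
from rig import robot
V=[]
for n,f,bx in (('side','s',(265,180,365,320)),('top','t',(235,205,320,275))):
    c=robot.calibration(n);m=blue(cv2.imread(f'pics/{f}.png'));o=np.zeros_like(m);a,b,e,d=bx;o[b:d,a:e]=m[b:d,a:e];V.append((c,o));print((o>0).sum())
s=fit(V,[.573,.16,.72]);print(s.x,np.degrees(s.x[2:]),s.cost,'rms',np.sqrt(np.mean(s.fun**2)))
c=robot.calibration('wrist');st=robot.observe();R=Ro.from_euler('xyz',st['eef_rot'],degrees=True).as_matrix()
Rc=np.array(c['R']);print('cam in tool',R.T@(-Rc.T@c['t']-st['eef_pos']),'axes',(R.T@Rc.T).round(3).tolist(),c['K'][0])
# thing in front: pixels top
yaw=s.x[2];t=np.radians(40)
z=np.array([np.cos(t)*np.cos(yaw),np.cos(t)*np.sin(yaw),-np.sin(t)]);x=np.array([-np.sin(yaw),np.cos(yaw),0]);Rt=np.c_[x,np.cross(z,x),z]
hub=np.array([s.x[0],s.x[1],.135])
tgt=hub+np.array([-np.cos(yaw),-np.sin(yaw),0])*.2+[0,0,.17]
print('tgt',tgt,'shift cm',100*R.T@(tgt-st['eef_pos']),'rv',Ro.from_matrix(R.T@Rt).as_rotvec(), 'up in tool',R.T@[0,0,1])
E
```

```text
667
416
[0.57545665 0.15898672 0.60034098 0.5282609 ] [34.39700417 30.26712028] 1040.5075468149362 rms 1.747119994376094
cam in tool [ 0.06677329 -0.00062223 -0.17231089] axes [[-0.0, -0.965, -0.263], [1.0, -0.0, -0.0], [0.0, -0.263, 0.965]] [398.54626827   0.         323.77604807]
tgt [0.41042805 0.04600194 0.305     ] shift cm [-35.20227095 -40.89814287 -10.31889193] rv [-0.85155866 -0.23181426  0.497167  ] up in tool [ 3.84939353e-06 -7.53359532e-05 -9.99999997e-01]
```

Emit:
servo_tool(series=[[[0, 0, -5], [0, 0, 0], 0], [[0, 0, -10], [0, 0, 0], 0], [[0, 0, -15], [0, 0, 0], 0], [[-3, -4, -17], [0, 0, 0], 0], [[-6, -7, -17], [-0.05, -0.02, 0.05], 0], [[-9, -11, -17], [-0.15, -0.04, 0.1], 0], [[-12, -14.5, -17], [-0.25, -0.07, 0.15], 0], [[-15.5, -18, -17], [-0.35, -0.1, 0.2], 0], [[-19, -22, -17], [-0.45, -0.12, 0.26], 0], [[-22, -26, -17], [-0.53, -0.15, 0.32], 0], [[-25.5, -29.5, -17], [-0.61, -0.17, 0.37], 0], [[-29, -33, -16], [-0.69, -0.19, 0.42], 0], [[-32, -37, -14], [-0.77, -0.21, 0.46], 0], [[-35, -41, -12], [-0.85, -0.23, 0.5], 0], [[-35, -41, -10.5], [-0.85, -0.23, 0.5], 0], [[-35, -41, -10.5], [-0.85, -0.23, 0.5], 0], [[-35, -41, -10.5], [-0.85, -0.23, 0.5], 0], [[-35, -41, -10.5], [-0.85, -0.23, 0.5], 0]])

```text
clock: 2.9
eef_pos: [0.4256, 0.0374, 0.3041]
eef_rot: [130.2, -0.6, 124.9]
force: [0.4, -0.0, 0.6]
grip_width: 0.0002
finger_force: 0.0
```

Run:
```python
from h import *
from rig import robot
s=robot.observe();print(s['clock'],s['eef_pos'],s['eef_rot'],s['q'],s['force'])
c=robot.calibration('wrist');a=robot.snapshot('wrist');cv2.imwrite('pics/w1.png',a)
import pickle;pickle.dump(c,open('w1.pkl','wb'))
for n in ['valve','valve_top','hub','spokes']:
    print(n,[(np.round(d['centre'],3).tolist(),round(d['confidence'],2)) for d in robot.search_frame('wrist',n)[:2]])
```

```text
2.9 [0.42562623 0.03740896 0.30413732] [130.23335365  -0.58270918 124.8637268 ] [-43.51645819 -44.5143991  138.35680203  49.73279792  79.03079701
 -84.96065655] [ 0.35784163 -0.0140648   0.56866646]
valve [([0.546, 0.154, 0.159], 0.3)]
valve_top [([0.547, 0.15, 0.157], 0.7)]
hub [([0.552, 0.162, 0.144], 0.81), ([0.667, 0.069, 0.025], 0.41)]
spokes [([0.535, 0.139, 0.151], 0.9)]
```

View pics/w1.png

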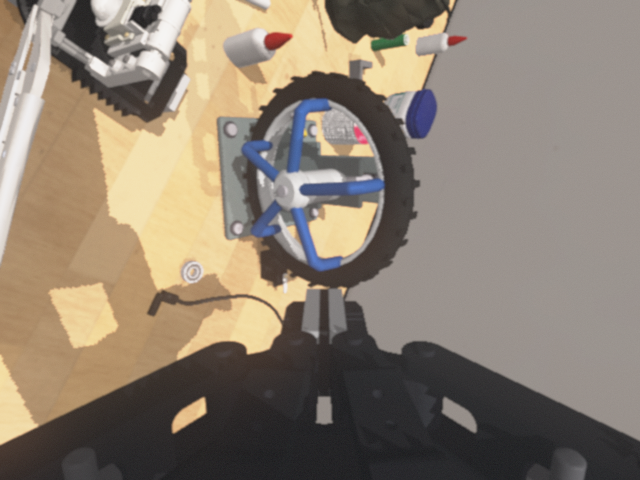

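Run:
```python
from h import *
import pickle
from rig import robot
c=pickle.load(open('w1.pkl','rb'));im=cv2.imread('pics/w1.png')
V=[]
m=blue(im);o=np.zeros_like(m);o[90:275,235:392]=m[90:275,235:392];V.append((c,o))
s=fit(V,[.573,.16,.65]);print('wrist',s.x,np.degrees(s.x[2:]),np.sqrt(np.mean(s.fun**2)))
for n,f,bx in (('side','s',(265,180,365,320)),('top','t',(235,205,320,275))):
    cc=robot.calibration(n);m=blue(cv2.imread(f'pics/{f}.png'));o=np.zeros_like(m);a,b,e,d=bx;o[b:d,a:e]=m[b:d,a:e];V.append((cc,o))
s2=fit(V,[.573,.16,.65]);print('all',s2.x,np.degrees(s2.x[2:]),np.sqrt(np.mean(s2.fun**2)))
h=cv2.cvtColor(im,cv2.COLOR_BGR2HSV);k=cv2.inRange(h,(22,150,90),(33,255,255))[80:290,230:400];print('yellow',np.argwhere(k)[:,::-1][:10]+[230,80])
def ov(im,c,p,bx,f,flip=False):
    im=im.copy();a,b,e,d=bx;z=cv2.resize(im[b:d,a:e],None,fx=f,fy=f,interpolation=2)
    for q in proj(c,pts(p)): cv2.circle(z,tuple(((q-[a,b])*f).astype(int)),1,(0,255,0),-1)
    return z
A=ov(im,c,s2.x,(225,65,425,290),2); B=ov(cv2.imread('pics/s.png'),V[1][0],s2.x,(275,155,375,275),4);
H=600;cv2.imwrite('pics/o.png',np.hstack([cv2.copyMakeBorder(x,0,max(0,480-x.shape[0]),0,0,0) for x in (A,B)]))
```

```text
wrist [0.57473515 0.15926398 0.60544026 0.52411117] [34.68917179 30.02935787] 3.6159141737550597
all [0.57505504 0.15915027 0.60299472 0.52512796] [34.54905236 30.08761571] 2.4478921339564184
yellow [[305 134]]
```

View pics/o.png

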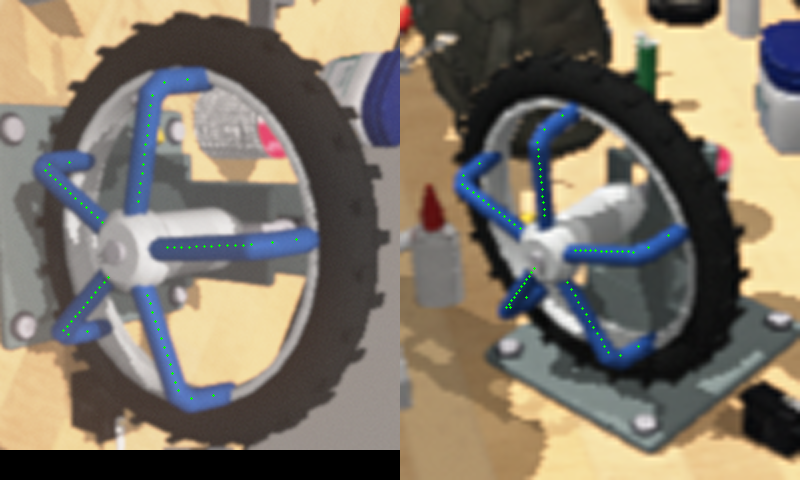

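Run:
```python
from h import *
import pickle
from rig import robot
p=[.57506,.15915,.60299];c,s=np.cos(p[2]),np.sin(p[2]);M=np.array([[c,s,0],[-s,c,0],[0,0,1]])
w=pickle.load(open('w1.pkl','rb'))
for n,cc,f in(('w',w,'w1'),('side',robot.calibration('side'),'s'),('top',robot.calibration('top'),'t')):
    im=cv2.imread(f'pics/{f}.png');h=cv2.cvtColor(im,cv2.COLOR_BGR2HSV);k=cv2.inRange(h,(18,120,80),(34,255,255))
    for d in (30,102,174,246,318):
        a=np.radians(d);P=np.array([[0,-r*np.sin(a),r*np.cos(a)+135] for r in(57,70)])/1000@M+[p[0],p[1],0];print(n,d,proj(cc,P).round(0).tolist())
    q=proj(cc,np.array([[p[0],p[1],.135]]))[0];y=np.argwhere(k)[:,::-1];y=y[np.linalg.norm(y-q,axis=1)<(75 if n=='w' else 40)];print('hub',q.round(),'yel',[(u,im[u[1],u[0]].tolist()) for u in y[:12].tolist()])
# FK-reach: target poses; stand frame helper: print current TCP in stand frame
st=robot.observe();print('TCP stand mm',1000*(M@(np.array(st['eef_pos'])-[p[0],p[1],.135])))
```

```text
w 30 [[356.0, 217.0], [365.0, 225.0]]
w 102 [[312.0, 235.0], [310.0, 245.0]]
w 174 [[283.0, 187.0], [275.0, 188.0]]
w 246 [[303.0, 136.0], [299.0, 124.0]]
w 318 [[352.0, 150.0], [360.0, 141.0]]
hub [319. 186.] yel [([305, 131], [113, 196, 222]), ([305, 132], [105, 207, 231]), ([304, 133], [118, 198, 224]), ([305, 133], [98, 211, 234]), ([306, 133], [107, 192, 218]), ([304, 134], [109, 187, 215]), ([305, 134], [91, 202, 228]), ([306, 134], [107, 191, 217]), ([305, 135], [87, 170, 198])]
side 30 [[333.0, 197.0], [335.0, 194.0]]
side 102 [[341.0, 222.0], [345.0, 225.0]]
side 174 [[325.0, 229.0], [326.0, 233.0]]
side 246 [[308.0, 210.0], [305.0, 210.0]]
side 318 [[312.0, 190.0], [310.0, 186.0]]
hub [324. 210.] yel [([305, 208], [97, 174, 208]), ([306, 208], [109, 217, 242]), ([307, 208], [112, 221, 245]), ([308, 208], [103, 175, 202]), ([305, 209], [81, 182, 212]), ([306, 209], [80, 229, 250]), ([307, 209], [71, 207, 237]), ([308, 209], [71, 142, 162]), ([306, 210], [99, 183, 207]), ([307, 210], [109, 188, 211])]
top 30 [[276.0, 218.0], [277.0, 216.0]]
top 102 [[285.0, 215.0], [289.0, 212.0]]
top 174 [[272.0, 226.0], [273.0, 226.0]]
top 246 [[255.0, 236.0], [251.0, 239.0]]
top 318 [[256.0, 232.0], [253.0, 233.0]]
hub [269. 225.] yel [([274, 186], [70, 108, 132]), ([275, 186], [67, 114, 146]), ([276, 186], [74, 115, 143]), ([275, 187], [71, 112, 140]), ([276, 187], [68, 114, 145]), ([278, 187], [62, 101, 126]), ([279, 187], [104, 168, 207]), ([280, 187], [112, 180, 227]), ([276, 188], [68, 107, 134]), ([278, 188], [105, 167, 210]), ([279, 188], [115, 184, 228]), ([280, 188], [114, 178, 223])]
TCP stand mm [-191.1926497   -13.90445477  169.33955968]
```

```bash
cat >> h.py <<'E'
S=[.57506,.15915,.60299]
_c,_s=np.cos(S[2]),np.sin(S[2]);M=np.array([[_c,_s,0],[-_s,_c,0],[0,0,1]])
def goal(phi,r=50,back=0,x=-43,tilt=40):
    """TCP position in world for contact point at phi deg clockwise, radius r, drawn back along tool"""
    t=np.radians(tilt);d=np.array([np.cos(t),0,-np.sin(t)]);a=np.radians(phi)
    C=np.array([x,-r*np.sin(a),r*np.cos(a)])+d*(9-back)
    return M.T@(C/1000)+[S[0],S[1],.135]
def shifts(st,L):
    R=Ro.from_euler('xyz',st['eef_rot'],degrees=True).as_matrix()
    for g in L: print(g,(100*R.T@(goal(**g)-st['eef_pos'])).round(2))
def rot(st,tilt=40):
    R=Ro.from_euler('xyz',st['eef_rot'],degrees=True).as_matrix();t=np.radians(tilt)
    z=M.T@[np.cos(t),0,-np.sin(t)];x=M.T@[0,1,0];print('rv',Ro.from_matrix(R.T@np.c_[x,np.cross(z,x),z]).as_rotvec().round(3))
E
python3 - <<'E'
from h import *
from rig import robot
st=robot.observe();shifts(st,[dict(phi=-40,back=80)]);rot(st)
E
```

```text
{'phi': -40, 'back': 80} [ 4.42 -0.46 12.74]
rv [-0.004 -0.014 -0.   ]
```

Emit:
servo_tool(series=[[[1.5, 0, 3], [0, 0, 0], 0], [[3, 0, 6], [0, 0, 0], 0], [[4.4, -0.3, 9], [0, 0, 0], 0], [[4.4, -0.5, 11.5], [0, 0, 0], 0], [[4.4, -0.5, 12.7], [0, 0, 0], 0], [[4.4, -0.5, 12.7], [0, 0, 0], 0], [[4.4, -0.5, 12.7], [0, 0, 0], 0]])

```text
clock: 3.85
eef_pos: [0.4762, 0.1293, 0.2183]
eef_rot: [130.3, -0.6, 125.1]
force: [0.2, 0.4, -0.1]
grip_width: 0.0003
finger_force: 0.0
```

Run:
```python
from h import *
from rig import robot
st=robot.observe();print(st['clock'],st['q'].round(1),st['eef_rot'],st['force']);shifts(st,[dict(phi=-40,back=80),dict(phi=-40)]+[dict(phi=f) for f in range(-35,45,10)]+[dict(phi=38,back=80)]);rot(st)
cv2.imwrite('pics/w2.png',robot.snapshot('wrist'))
```

```text
3.85 [-19.1 -32.7 142.   53.3  51.  -81.8] [130.26699608  -0.64614088 125.07260034] [ 0.24485213  0.37969157 -0.11811141]
{'phi': -40, 'back': 80} [0.07 0.11 0.04]
{'phi': -40} [-0.05  0.15  8.04]
{'phi': -35} [-0.39  0.35  7.86]
{'phi': -25} [-1.14  0.69  7.57]
{'phi': -15} [-1.96  0.92  7.36]
{'phi': -5} [-2.81  1.03  7.25]
{'phi': 5} [-3.68  1.04  7.24]
{'phi': 15} [-4.54  0.92  7.33]
{'phi': 25} [-5.37  0.7   7.51]
{'phi': 35} [-6.13  0.37  7.78]
{'phi': 38, 'back': 80} [-6.22  0.21 -0.12]
rv [-0.005 -0.014 -0.003]
```

View pics/w2.png

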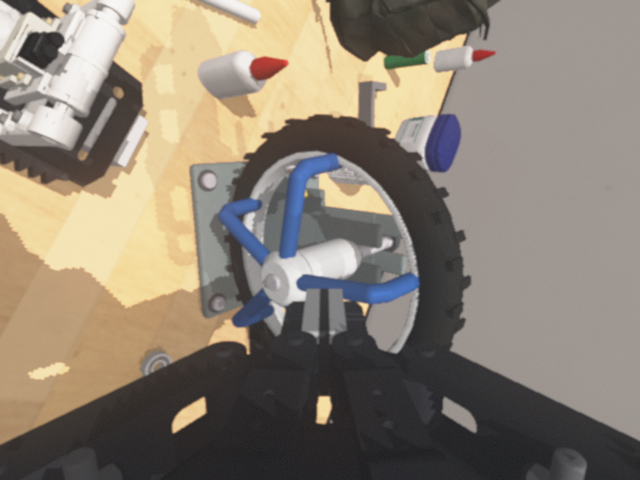

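Emit:
servo_tool(series=[[[0, 0, 2], [0, 0, 0], 0], [[0, 0, 4], [0, 0, 0], 0], [[0, 0.1, 6], [0, 0, 0], 0], [[0, 0.1, 7.2], [0, 0, 0], 0], [[0, 0.1, 8], [0, 0, 0], 0], [[0, 0.1, 8], [0, 0, 0], 0], [[-0.2, 0.25, 7.95], [0, 0, 0], 0], [[-0.4, 0.35, 7.85], [0, 0, 0], 0], [[-0.4, 0.35, 7.85], [0, 0, 0], 0]])

```text
clock: 4.8
eef_pos: [0.5301, 0.16, 0.1711]
eef_rot: [130.2, -0.5, 124.8]
force: [0.8, -0.4, -0.2]
grip_width: 0.0005
finger_force: 0.0
```

Run:
```python
from h import *
from rig import robot
st=robot.observe();print(st['clock'],st['force'].round(2));shifts(st,[dict(phi=f) for f in range(-35,45,5)]);print('TCPstand',1000*M@(st['eef_pos']-np.array([S[0],S[1],.135])))
cv2.imwrite('pics/w3.png',robot.snapshot('wrist'))
```

```text
4.8 [ 0.84 -0.37 -0.24]
{'phi': -35} [ 0.25 -0.05  0.1 ]
{'phi': -30} [-0.11  0.13 -0.06]
{'phi': -25} [-0.5   0.29 -0.19]
{'phi': -20} [-0.9   0.42 -0.3 ]
{'phi': -15} [-1.32  0.52 -0.39]
{'phi': -10} [-1.74  0.59 -0.46]
{'phi': -5} [-2.17  0.64 -0.5 ]
{'phi': 0} [-2.61  0.66 -0.52]
{'phi': 5} [-3.04  0.64 -0.51]
{'phi': 10} [-3.48  0.6  -0.48]
{'phi': 15} [-3.9   0.53 -0.42]
{'phi': 20} [-4.32  0.43 -0.34]
{'phi': 25} [-4.73  0.31 -0.24]
{'phi': 30} [-5.11  0.15 -0.11]
{'phi': 35} [-5.48 -0.02  0.04]
{'phi': 40} [-5.83 -0.23  0.21]
TCPstand [-36.52237708  26.1551441   36.12155124]
```

View pics/w3.png

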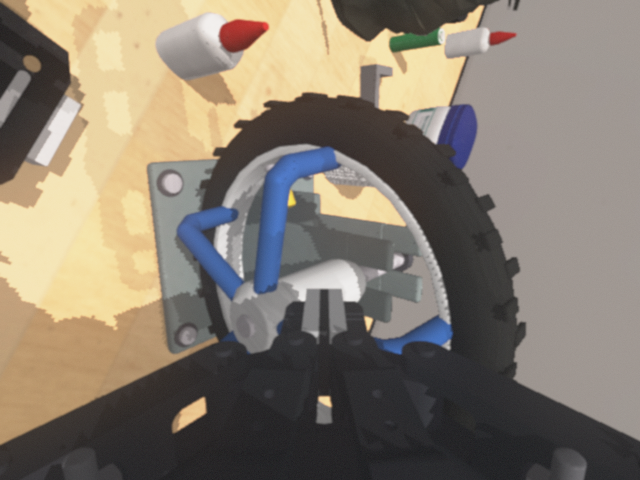

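Emit:
servo_tool(series=[[[-0.2, 0.15, -0.1], [0, 0, 0], 0], [[-0.5, 0.3, -0.2], [0, 0, 0], 0], [[-0.8, 0.4, -0.3], [0, 0, 0], 0], [[-1.1, 0.47, -0.35], [0, 0, 0], 0], [[-1.4, 0.54, -0.4], [0, 0, 0], 0], [[-1.7, 0.59, -0.45], [0, 0, 0], 0], [[-2.0, 0.62, -0.5], [0, 0, 0], 0], [[-2.3, 0.65, -0.5], [0, 0, 0], 0], [[-2.6, 0.66, -0.52], [0, 0, 0], 0], [[-2.6, 0.66, -0.52], [0, 0, 0], 0]])

```text
clock: 5.85
eef_pos: [0.5448, 0.1391, 0.1779]
eef_rot: [130.3, -0.6, 124.9]
force: [-0.1, -0.0, 0.3]
grip_width: -0.0001
finger_force: 0.0
```

Run:
```python
from h import *
from rig import robot
st=robot.observe();print(st['clock'],st['force'].round(2));shifts(st,[dict(phi=f) for f in range(0,45,5)]);print('TCPstand',1000*M@(st['eef_pos']-np.array([S[0],S[1],.135])))
c=robot.calibration('side');a=robot.snapshot('side');m=blue(a);o=np.zeros_like(m);o[180:320,265:365]=m[180:320,265:365]
s=fit([(c,o)],np.radians(np.arange(180,400,8)),fix=S);print(np.degrees(s.x),np.sqrt(np.mean(s.fun**2)))
```

```text
5.85 [-0.11 -0.03  0.26]
{'phi': 0} [-0.06  0.11 -0.07]
{'phi': 5} [-0.5   0.09 -0.07]
{'phi': 10} [-0.93  0.05 -0.03]
{'phi': 15} [-1.36 -0.02  0.02]
{'phi': 20} [-1.78 -0.12  0.1 ]
{'phi': 25} [-2.18 -0.24  0.21]
{'phi': 30} [-2.57 -0.39  0.33]
{'phi': 35} [-2.94 -0.57  0.48]
{'phi': 40} [-3.29 -0.77  0.65]
TCPstand [-36.24344929   0.63716491  42.9423219 ]
[246.52713043] 1.783066315503641
```

Run:
```python
from h import *
from rig import robot
w=robot.snapshot('wrist');a=robot.snapshot('side');z=cv2.resize(a[155:275,275:375],None,fx=4,fy=4,interpolation=2)
c=robot.calibration('side')
for q in proj(c,pts(S+[np.radians(246.5)])): cv2.circle(z,tuple(((q-[275,155])*4).astype(int)),1,(0,255,0),-1)
cv2.imwrite('pics/o2.png',np.hstack([z,w[:,240:640]]))
```

```text
(no output)
```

View pics/o2.png

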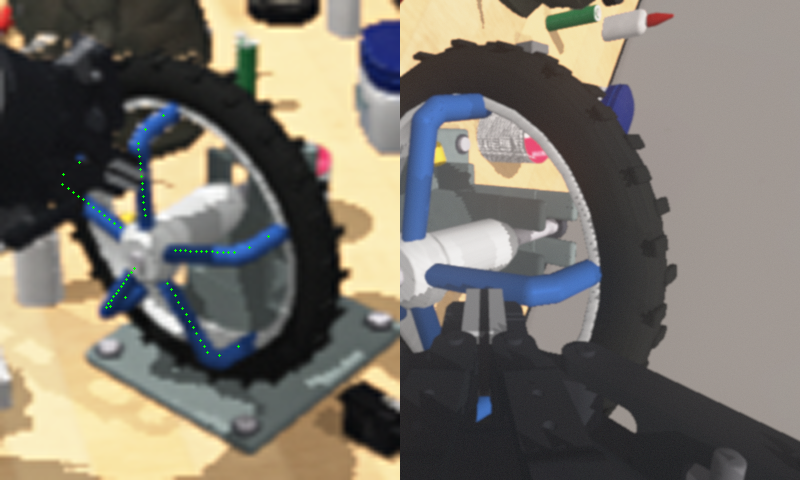

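Run:
```python
from h import *
from rig import robot
st=robot.observe();R=Ro.from_euler('xyz',st['eef_rot'],degrees=True).as_matrix()
cs,cw=robot.calibration('side'),robot.calibration('wrist');print('cy',cw['K'][1])
for t in (8,0,-10,-20,-30):
    for w in (-11,0,11):
        P=np.array([st['eef_pos']+R@np.array([w,0,t])/1000]);q=proj(cs,P)[0];print(t,w,'side crop',((q-[275,155])*4).round(),'wrist',proj(cw,P)[0].round())
im=robot.snapshot('side')[185:215,285:335];w=robot.snapshot('wrist')[230:345,270:380]
cv2.imwrite('pics/o3.png',np.hstack([cv2.resize(im,(500,300),interpolation=0),cv2.resize(w,(287,300),interpolation=0)]))
```

```text
cy [  0.         398.54626827 242.41315107]
8 -11 side crop [174. 196.] wrist [325. 298.]
8 0 side crop [160. 189.] wrist [325. 277.]
8 11 side crop [147. 182.] wrist [325. 255.]
0 -11 side crop [167. 193.] wrist [325. 305.]
0 0 side crop [154. 186.] wrist [325. 283.]
0 11 side crop [140. 179.] wrist [325. 260.]
-10 -11 side crop [159. 189.] wrist [325. 314.]
-10 0 side crop [145. 182.] wrist [325. 291.]
-10 11 side crop [131. 175.] wrist [325. 267.]
-20 -11 side crop [150. 185.] wrist [325. 325.]
-20 0 side crop [136. 178.] wrist [325. 300.]
-20 11 side crop [123. 172.] wrist [325. 275.]
-30 -11 side crop [142. 182.] wrist [325. 336.]
-30 0 side crop [128. 175.] wrist [325. 311.]
-30 11 side crop [114. 168.] wrist [325. 284.]
```

View pics/o3.png

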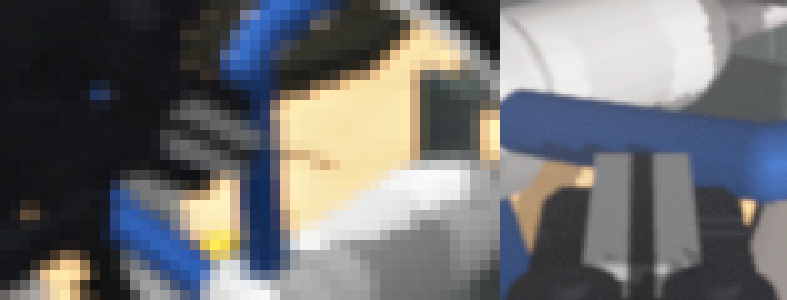

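Run:
```python
from h import *
from rig import robot
st=robot.observe();shifts(st,[dict(phi=0,back=20),dict(phi=-42,back=20,r=54),dict(phi=-42,r=54,back=-21),dict(phi=-32,r=54,back=-21)])
```

```text
{'phi': 0, 'back': 20} [-0.11  0.12 -2.08]
{'phi': -42, 'back': 20, 'r': 54} [ 3.5  -0.65 -1.39]
{'phi': -42, 'r': 54, 'back': -21} [ 3.45 -0.63  2.7 ]
{'phi': -32, 'r': 54, 'back': -21} [ 2.7  -0.2   2.33]
```

Emit:
servo_tool(series=[[[0, 0, -1], [0, 0, 0], 0], [[0, 0, -2], [0, 0, 0], 0], [[1.2, -0.2, -2], [0, 0, 0], 0], [[2.4, -0.4, -1.7], [0, 0, 0], 0], [[3.5, -0.6, -1.4], [0, 0, 0], 0], [[3.5, -0.6, -1.4], [0, 0, 0], 0], [[3.5, -0.6, -0.2], [0, 0, 0], 0], [[3.5, -0.6, 1], [0, 0, 0], 0], [[3.5, -0.6, 2], [0, 0, 0], 0], [[3.5, -0.6, 2.7], [0, 0, 0], 0], [[3.5, -0.6, 2.7], [0, 0, 0], 0], [[3.5, -0.6, 2.7], [0, 0, 0], 0]])

```text
clock: 7.3
eef_pos: [0.5379, 0.1782, 0.156]
eef_rot: [130.3, -0.7, 124.9]
force: [0.4, 0.4, 0.1]
grip_width: -0.0002
finger_force: 0.0
```

Run:
```python
from h import *
from rig import robot
st=robot.observe();print(st['clock'],st['q'].round(1),st['force'].round(2));shifts(st,[dict(phi=f,r=54,back=-21) for f in range(-42,45,6)])
w=robot.snapshot('wrist');a=robot.snapshot('side')
cv2.imwrite('pics/o4.png',np.hstack([cv2.resize(a[155:275,275:375],None,fx=4,fy=4,interpolation=2),w[:,140:540]]))
```

```text
7.3 [ -6.9 -12.9 137.2  67.2  33.9 -92.9] [0.36 0.36 0.12]
{'phi': -42, 'r': 54, 'back': -21} [-0.06 -0.02 -0.01]
{'phi': -36, 'r': 54, 'back': -21} [-0.5   0.25 -0.24]
{'phi': -30, 'r': 54, 'back': -21} [-0.97  0.49 -0.45]
{'phi': -24, 'r': 54, 'back': -21} [-1.47  0.68 -0.62]
{'phi': -18, 'r': 54, 'back': -21} [-2.    0.84 -0.76]
{'phi': -12, 'r': 54, 'back': -21} [-2.54  0.95 -0.86]
{'phi': -6, 'r': 54, 'back': -21} [-3.1   1.02 -0.92]
{'phi': 0, 'r': 54, 'back': -21} [-3.66  1.05 -0.95]
{'phi': 6, 'r': 54, 'back': -21} [-4.23  1.03 -0.94]
{'phi': 12, 'r': 54, 'back': -21} [-4.79  0.96 -0.89]
{'phi': 18, 'r': 54, 'back': -21} [-5.33  0.86 -0.8 ]
{'phi': 24, 'r': 54, 'back': -21} [-5.86  0.7  -0.68]
{'phi': 30, 'r': 54, 'back': -21} [-6.37  0.51 -0.52]
{'phi': 36, 'r': 54, 'back': -21} [-6.85  0.28 -0.32]
{'phi': 42, 'r': 54, 'back': -21} [-7.29  0.01 -0.1 ]
```

View pics/o4.png

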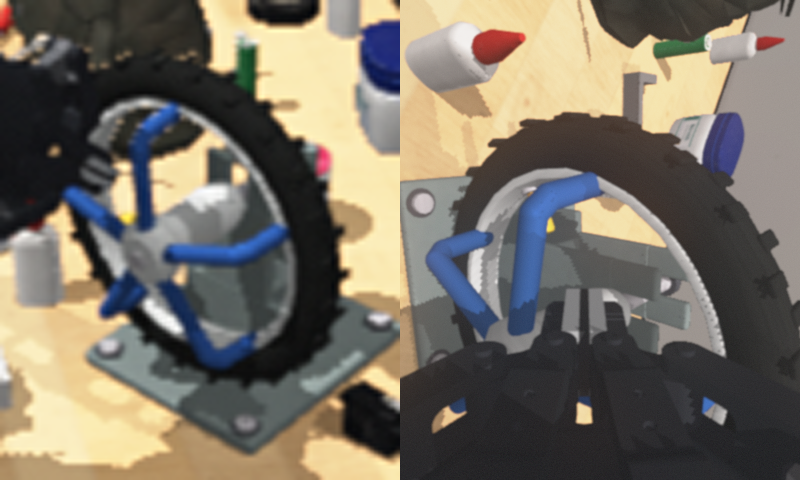

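Emit:
servo_tool(series=[[[-0.4, 0.2, -0.2], [0, 0, 0], 0], [[-0.8, 0.4, -0.35], [0, 0, 0], 0], [[-1.15, 0.55, -0.5], [0, 0, 0], 0], [[-1.5, 0.7, -0.62], [0, 0, 0], 0], [[-1.8, 0.78, -0.7], [0, 0, 0], 0], [[-2.1, 0.86, -0.78], [0, 0, 0], 0], [[-2.4, 0.92, -0.84], [0, 0, 0], 0]])

```text
clock: 8.1
eef_pos: [0.5512, 0.158, 0.1681]
eef_rot: [130.3, -0.7, 124.9]
force: [-0.7, 1.9, -0.9]
grip_width: 0.0003
finger_force: 0.8
```

```bash
cat >> h.py <<'E'
def theta(robot,lo=180,hi=400,cam='side'):
    c=robot.calibration(cam);m=blue(robot.snapshot(cam));bx=(265,180,365,320) if cam=='side' else (235,205,320,275)
    o=np.zeros_like(m);a,b,e,d=bx;o[b:d,a:e]=m[b:d,a:e]
    s=fit([(c,o)],np.radians(np.arange(lo,hi,8)),fix=S);print(cam,'theta',np.degrees(s.x),'rms',np.sqrt(np.mean(s.fun**2)))
E
python3 - <<'E'
from h import *
from rig import robot
st=robot.observe();print(st['clock'],st['force'].round(2))
theta(robot,230,300);shifts(st,[dict(phi=f,r=54,back=-21) for f in range(-18,48,6)])
E
```

```text
8.1 [-0.75  1.92 -0.93]
side theta [400.99363807] rms 1.7336377927355875
{'phi': -18, 'r': 54, 'back': -21} [ 0.41 -0.06  0.09]
{'phi': -12, 'r': 54, 'back': -21} [-0.13  0.06 -0.01]
{'phi': -6, 'r': 54, 'back': -21} [-0.69  0.13 -0.07]
{'phi': 0, 'r': 54, 'back': -21} [-1.26  0.15 -0.1 ]
{'phi': 6, 'r': 54, 'back': -21} [-1.82  0.13 -0.09]
{'phi': 12, 'r': 54, 'back': -21} [-2.38  0.07 -0.04]
{'phi': 18, 'r': 54, 'back': -21} [-2.93 -0.04  0.05]
{'phi': 24, 'r': 54, 'back': -21} [-3.46 -0.19  0.17]
{'phi': 30, 'r': 54, 'back': -21} [-3.96 -0.39  0.33]
{'phi': 36, 'r': 54, 'back': -21} [-4.44 -0.62  0.53]
{'phi': 42, 'r': 54, 'back': -21} [-4.89 -0.89  0.75]
```

Emit:
servo_tool(series=[[[-0.3, 0.08, -0.03], [0, 0, 0], 0], [[-0.6, 0.12, -0.06], [0, 0, 0], 0], [[-0.9, 0.14, -0.08], [0, 0, 0], 0], [[-1.2, 0.15, -0.1], [0, 0, 0], 0], [[-1.5, 0.15, -0.1], [0, 0, 0], 0], [[-1.8, 0.13, -0.09], [0, 0, 0], 0], [[-2.1, 0.1, -0.07], [0, 0, 0], 0], [[-2.4, 0.07, -0.04], [0, 0, 0], 0], [[-2.7, 0.01, 0.01], [0, 0, 0], 0], [[-3, -0.05, 0.06], [0, 0, 0], 0], [[-3.3, -0.14, 0.13], [0, 0, 0], 0], [[-3.6, -0.24, 0.21], [0, 0, 0], 0], [[-3.9, -0.36, 0.31], [0, 0, 0], 0], [[-4.2, -0.5, 0.43], [0, 0, 0], 0], [[-4.4, -0.6, 0.52], [0, 0, 0], 0], [[-4.4, -0.6, 0.52], [0, 0, 0], 0]])

```text
clock: 9.75
eef_pos: [0.5772, 0.1213, 0.1599]
eef_rot: [130.3, -0.6, 124.8]
force: [0.0, 0.8, -1.0]
grip_width: 0.0
finger_force: 0.2
```

Run:
```python
from h import *
from rig import robot
st=robot.observe();print(st['clock'],st['force'].round(2),st['q'].round(1))
theta(robot,285,335);shifts(st,[dict(phi=35,r=54,back=-21),dict(phi=34,r=54,back=-21),dict(phi=34,r=54,back=40),dict(phi=-42,r=54,back=40)])
```

```text
9.75 [ 0.01  0.83 -0.96] [-14.9  -7.4 132.3  66.8  39.7 -98. ]
side theta [303.66108004] rms 4.034971549684965
{'phi': 35, 'r': 54, 'back': -21} [ 0.14 -0.02 -0.02]
{'phi': 34, 'r': 54, 'back': -21} [ 0.21  0.02 -0.06]
{'phi': 34, 'r': 54, 'back': 40} [ 0.28 -0.01 -6.16]
{'phi': -42, 'r': 54, 'back': 40} [ 6.91 -0.4  -5.79]
```

Emit:
servo_tool(series=[[[0.3, 0, 0], [0, 0, 0], 0], [[0.3, 0, -1.5], [0, 0, 0], 0], [[0.3, 0, -3], [0, 0, 0], 0], [[0.3, 0, -4.5], [0, 0, 0], 0], [[0.3, 0, -6], [0, 0, 0], 0], [[2, 0, -6], [0, 0, 0], 0], [[4, 0, -6], [0, 0, 0], 0], [[6, -0.3, -6], [0, 0, 0], 0], [[7.5, -0.6, -5.6], [0, 0, 0], 0], [[7.5, -0.6, -5.6], [0, 0, 0], 0], [[7.5, -0.6, -5.6], [0, 0, 0], 0]])

```text
clock: 10.9
eef_pos: [0.496, 0.1565, 0.1929]
eef_rot: [130.2, -0.6, 124.9]
force: [0.5, -1.0, 0.1]
grip_width: 0.0001
finger_force: 0.0
```

Run:
```python
from h import *
from rig import robot
st=robot.observe();print(st['clock'],st['force'].round(2),st['q'].round(1))
theta(robot,285,335);theta(robot,285,335,'top')
shifts(st,[dict(phi=-54,r=54,back=40),dict(phi=-54,r=54,back=-21)]+[dict(phi=f,r=54,back=-21) for f in range(-48,30,6)])
```

```text
10.9 [ 0.45 -1.05  0.05] [-12.3 -25.8 141.2  57.3  42.1 -83.7]
side theta [303.64375171] rms 1.7592711623018602
top theta [304.07149346] rms 1.488781516851846
{'phi': -54, 'r': 54, 'back': 40} [ 0.1  -0.49  0.39]
{'phi': -54, 'r': 54, 'back': -21} [ 0.03 -0.46  6.49]
{'phi': -48, 'r': 54, 'back': -21} [-0.32 -0.13  6.2 ]
{'phi': -42, 'r': 54, 'back': -21} [-0.72  0.18  5.94]
{'phi': -36, 'r': 54, 'back': -21} [-1.15  0.45  5.71]
{'phi': -30, 'r': 54, 'back': -21} [-1.62  0.69  5.5 ]
{'phi': -24, 'r': 54, 'back': -21} [-2.12  0.89  5.33]
{'phi': -18, 'r': 54, 'back': -21} [-2.65  1.05  5.19]
{'phi': -12, 'r': 54, 'back': -21} [-3.19  1.16  5.09]
{'phi': -6, 'r': 54, 'back': -21} [-3.75  1.23  5.03]
{'phi': 0, 'r': 54, 'back': -21} [-4.32  1.25  5.01]
{'phi': 6, 'r': 54, 'back': -21} [-4.88  1.23  5.02]
{'phi': 12, 'r': 54, 'back': -21} [-5.44  1.17  5.07]
{'phi': 18, 'r': 54, 'back': -21} [-5.99  1.06  5.16]
{'phi': 24, 'r': 54, 'back': -21} [-6.52  0.9   5.28]
```

Emit:
servo_tool(series=[[[0, -0.4, 2], [0, 0, 0], 0], [[0, -0.45, 4], [0, 0, 0], 0], [[0, -0.45, 5.5], [0, 0, 0], 0], [[0, -0.45, 6.5], [0, 0, 0], 0], [[0, -0.45, 6.5], [0, 0, 0], 0], [[-0.32, -0.13, 6.2], [0, 0, 0], 0], [[-0.72, 0.18, 5.95], [0, 0, 0], 0], [[-1.1, 0.43, 5.73], [0, 0, 0], 0], [[-1.4, 0.58, 5.6], [0, 0, 0], 0], [[-1.7, 0.73, 5.47], [0, 0, 0], 0], [[-2, 0.85, 5.37], [0, 0, 0], 0], [[-2.3, 0.95, 5.28], [0, 0, 0], 0], [[-2.6, 1.04, 5.2], [0, 0, 0], 0], [[-2.9, 1.11, 5.14], [0, 0, 0], 0], [[-3.2, 1.16, 5.09], [0, 0, 0], 0], [[-3.5, 1.2, 5.05], [0, 0, 0], 0], [[-3.8, 1.23, 5.03], [0, 0, 0], 0], [[-4.1, 1.25, 5.01], [0, 0, 0], 0], [[-4.4, 1.25, 5.01], [0, 0, 0], 0], [[-4.4, 1.25, 5.01], [0, 0, 0], 0]])

```text
clock: 13.0
eef_pos: [0.5594, 0.1465, 0.1693]
eef_rot: [130.3, -0.6, 124.8]
force: [-1.6, -0.3, 0.5]
grip_width: -0.0
finger_force: 0.3
```

Run:
```python
from h import *
from rig import robot
st=robot.observe();print(st['clock'],st['force'].round(2))
theta(robot,310,370);theta(robot,310,370,'top')
shifts(st,[dict(phi=f,r=54,back=-21) for f in range(0,30,4)])
```

```text
13.0 [-1.56 -0.3   0.47]
side theta [271.65862806] rms 2.1208953878532477
top theta [344.54313744] rms 1.4940469669104899
{'phi': 0, 'r': 54, 'back': -21} [ 0.16  0.03 -0.02]
{'phi': 4, 'r': 54, 'back': -21} [-0.22  0.03 -0.01]
{'phi': 8, 'r': 54, 'back': -21} [-0.6  -0.    0.01]
{'phi': 12, 'r': 54, 'back': -21} [-0.97 -0.05  0.05]
{'phi': 16, 'r': 54, 'back': -21} [-1.34 -0.12  0.1 ]
{'phi': 20, 'r': 54, 'back': -21} [-1.69 -0.21  0.18]
{'phi': 24, 'r': 54, 'back': -21} [-2.05 -0.31  0.26]
{'phi': 28, 'r': 54, 'back': -21} [-2.39 -0.44  0.37]
```

Emit:
servo_tool(series=[[[-0.25, 0.03, 0], [0, 0, 0], 0], [[-0.5, 0, 0], [0, 0, 0], 0], [[-0.75, -0.02, 0.02], [0, 0, 0], 0], [[-1, -0.05, 0.05], [0, 0, 0], 0], [[-1.2, -0.09, 0.08], [0, 0, 0], 0], [[-1.35, -0.12, 0.1], [0, 0, 0], 0], [[-1.35, -0.12, 0.1], [0, 0, 0], 0], [[-1.35, -0.12, 0.1], [0, 0, 0], 0]])

```text
clock: 13.9
eef_pos: [0.5668, 0.1357, 0.1675]
eef_rot: [130.3, -0.6, 124.8]
force: [-0.6, 0.4, 0.4]
grip_width: 0.0001
finger_force: 0.3
```

Run:
```python
from h import *
from rig import robot
st=robot.observe();print(st['clock'],st['force'].round(2))
theta(robot,330,385);theta(robot,330,385,'top')
shifts(st,[dict(phi=f,r=54,back=-21) for f in range(14,24,2)]+[dict(phi=12,r=54,back=-21),dict(phi=12,r=54,back=60)])
```

```text
13.9 [-0.61  0.39  0.36]
side theta [428.44681876] rms 2.7152180648022184
top theta [358.02791791] rms 1.9381873665474019
{'phi': 14, 'r': 54, 'back': -21} [ 0.16  0.05 -0.03]
{'phi': 16, 'r': 54, 'back': -21} [-0.02  0.01  0.  ]
{'phi': 18, 'r': 54, 'back': -21} [-0.2  -0.03  0.03]
{'phi': 20, 'r': 54, 'back': -21} [-0.38 -0.08  0.07]
{'phi': 22, 'r': 54, 'back': -21} [-0.56 -0.13  0.11]
{'phi': 12, 'r': 54, 'back': -21} [ 0.35  0.08 -0.05]
{'phi': 12, 'r': 54, 'back': 60} [ 0.43  0.04 -8.15]
```

Emit:
servo_tool(series=[[[-0.1, -0.01, 0.01], [0, 0, 0], 0], [[-0.22, -0.03, 0.03], [0, 0, 0], 0], [[-0.22, -0.03, 0.03], [0, 0, 0], 0], [[-0.22, -0.03, 0.03], [0, 0, 0], 0], [[0, 0, 0], [0, 0, 0], 0], [[0.4, 0.05, -0.2], [0, 0, 0], 0], [[0.4, 0.05, -2], [0, 0, 0], 0], [[0.4, 0.05, -4], [0, 0, 0], 0], [[0.4, 0.05, -6], [0, 0, 0], 0], [[0.4, 0.05, -8], [0, 0, 0], 0], [[0.4, 0.05, -9], [0, 0, 0], 0], [[0.4, 0.05, -9], [0, 0, 0], 0], [[0.4, 0.05, -9], [0, 0, 0], 0]])

```text
clock: 15.3
eef_pos: [0.5087, 0.0996, 0.2262]
eef_rot: [130.2, -0.6, 124.9]
force: [-0.3, 0.1, 1.1]
grip_width: -0.0001
finger_force: 0.0
```

Run:
```python
from h import *
from rig import robot
st=robot.observe();print(st['clock'],st['force'].round(2))
theta(robot,330,385);theta(robot,330,385,'top')
a=robot.snapshot('side');w=robot.snapshot('wrist');c=robot.calibration('wrist');m=blue(w)
q=proj(c,pts(S+[0.]));l,h=(q.min(0)-15).astype(int),(q.max(0)+15).astype(int);o=np.zeros_like(m);o[l[1]:h[1],l[0]:h[0]]=m[l[1]:h[1],l[0]:h[0]]
s=fit([(c,o)],np.radians(np.arange(330,385,8)),fix=S);print('wrist',np.degrees(s.x))
shifts(st,[dict(phi=14,r=54,back=40)])
cv2.imwrite('pics/o5.png',np.hstack([cv2.resize(a[155:275,275:375],None,fx=4,fy=4,interpolation=2),w[:,140:540]]))
```

```text
15.3 [-0.35  0.06  1.14]
side theta [358.28407921] rms 1.764231009084931
top theta [358.49705788] rms 1.7005570082897026
wrist [357.62234327]
{'phi': 14, 'r': 54, 'back': 40} [-0.2  -0.04  2.88]
```

View pics/o5.png

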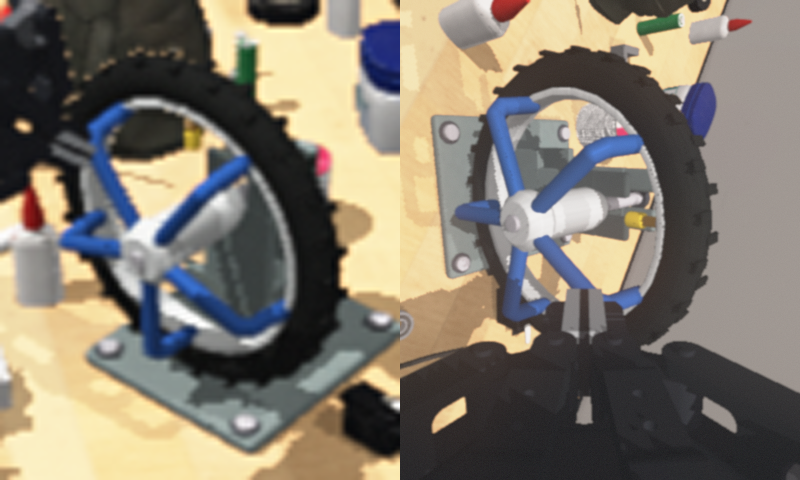

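Emit:
servo_tool(series=[[[0, 0, 2.5], [0, 0, 0], 0], [[0, 0, 5], [0, 0, 0], 0], [[0, 0, 7], [0, 0, 0], 0], [[0, 0, 8.5], [0, 0, 0], 0], [[0, -0.03, 9], [0, 0, 0], 0], [[-0.2, -0.03, 9], [0, 0, 0], 0], [[-0.4, -0.05, 9], [0, 0, 0], 0], [[-0.55, -0.07, 9.02], [0, 0, 0], 0], [[-0.7, -0.1, 9.05], [0, 0, 0], 0], [[-0.8, -0.13, 9.07], [0, 0, 0], 0], [[-0.8, -0.13, 9.07], [0, 0, 0], 0], [[-0.8, -0.13, 9.07], [0, 0, 0], 0], [[-0.5, -0.07, 9.02], [0, 0, 0], 0], [[0, 0, 9], [0, 0, 0], 0], [[0, 0, 7], [0, 0, 0], 0], [[0, 0, 4.5], [0, 0, 0], 0], [[0, 0, 2], [0, 0, 0], 0], [[0, 0, 0], [0, 0, 0], 0], [[0, 0, -2], [0, 0, 0], 0], [[0, 0, -2], [0, 0, 0], 0]])

```text
clock: 17.5
eef_pos: [0.4966, 0.0898, 0.2411]
eef_rot: [130.1, -0.4, 124.8]
force: [0.8, -0.6, 0.4]
grip_width: -0.0002
finger_force: 0.0
```

Run:
```python
from h import *
from rig import robot
st=robot.observe();print(st['clock'],st['force'].round(2))
theta(robot,330,385);theta(robot,330,385,'top')
w=robot.snapshot('wrist');c=robot.calibration('wrist');m=blue(w)
q=proj(c,pts(S+[0.]));l,h=(q.min(0)-15).astype(int),(q.max(0)+15).astype(int);o=np.zeros_like(m);o[l[1]:h[1],l[0]:h[0]]=m[l[1]:h[1],l[0]:h[0]]
s=fit([(c,o)],np.radians(np.arange(330,385,8)),fix=S);print('wrist',np.degrees(s.x))
```

```text
17.5 [ 0.82 -0.6   0.36]
side theta [359.9463704] rms 1.7775183541378272
top theta [360.57905045] rms 1.7495021717504815
wrist [359.74717816]
```

Valve is at 0° within half a degree. I back off and hand in.

Emit:
servo_tool(series=[[[0, 0, -2], [0, 0, 0], 0], [[0, 0, -4], [0, 0, 0], 0], [[0, 0, -5], [0, 0, 0], 0], [[0, 0, -5], [0, 0, 0], 0], [[0, 0, -5], [0, 0, 0], 0], [[0, 0, -5], [0, 0, 0], 0]])

```text
clock: 18.25
eef_pos: [0.4648, 0.0694, 0.2701]
eef_rot: [130.3, -0.8, 125.0]
force: [-0.2, 0.1, 1.0]
grip_width: -0.0001
finger_force: 0.0
```

Run:
```python
from rig import robot
print(robot.observe()['force'],robot.hand_in())
```

```text
the job is handed in; nothing more can be done
[-0.22991375  0.12501262  1.01798466] None
```

The valve is at twelve o'clock to within about 0.6° in all three camera views; the wheel was turned by gentle pushes on two spokes, the hand is clear, and the job was handed in at about 18 s (I did not separately re-check the axle seat, the tyre or the bystanders).

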